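# Slacken the screw-down lid of the wide pressure cooker

## Task

The two pressure cookers have their lids screwed down by a T-bar knob on top. Nobody remembers whether the thread of the wider cooker is right-handed or left-handed: try its knob gently, feel which way it gives, and slacken it that way by about a quarter turn, then let go. Leave the knob of the narrower cooker as it is.

Things in the scene. Friction and masses are not known exactly. Their poses are not given: they have to be found in the camera images.
- wide_cooker_grip (a point): Middle of the wide cooker's T-bar knob, on its vertical axis, 178 mm above the cooktop. The knob: black bar 64 mm long, 14 thick, 26 high, on a thin stem; x along the bar, y across its thickness, z up, turning with it. Free for fingertips to 30 mm below this point (boss and bow are lower). Cooker: aluminium pot 180 mm wide, two black loop handles, a dark bow over its lid; it does not move.
- wide_cooker_knob (a joint): Angle of that knob, rad, positive counter-clockwise from above, near 0 at the start (screwed down). It turns one way only; which way varies and cannot be seen. The wrong way it stops hard within 0.1 rad; the right way it turns against a light friction of 0.12 N m, as far as 2.0 rad, and stays where it is left.
- narrow_cooker_grip (a point): Middle of the narrow cooker's knob, to be left alone: the same bar knob, same axes, 163 mm above the cooktop, on a like pot 128 mm wide. The two cookers may stand in either order.
- narrow_cooker_knob (a joint): Angle of the narrow cooker's knob, rad, positive counter-clockwise from above, 0 at the start; it can turn either way.

How it is judged (in metres and radians):
At the end, for the whole second after the job is handed in: The wide cooker's knob has been turned at least 1.0 rad (57 degrees) from its start in the direction that gives and is at rest; the narrow cooker's knob is within 0.2 rad of its start ((value of joint wide_cooker_knob above 1 rad or value of joint wide_cooker_knob below -1 rad) and velocity of joint wide_cooker_knob between -0.1 and 0.1 rad/s and value of joint narrow_cooker_knob between -0.2 and 0.2 rad); the robot touches nothing.
It fails at once if the narrow cooker's knob is turned by more than 0.2 rad (value of joint narrow_cooker_knob above 0.2 rad or value of joint narrow_cooker_knob below -0.2 rad).
It also fails if it takes over 35 s, if anything falls off the work surface, if the arm or the gripper's body presses on something with over 40 N, if the wrist force passes 120 N, or if a joint passes its speed limit or range.

## Robot

A 6-joint arm with a two-finger parallel gripper is mounted at the origin on a cart in front of the work surface, level with it; the furniture and walls round the work are solid. World frame = base frame: x ahead of the robot, y to its left, z up, the work surface at z = 0. Lengths are in mm, angles in rad, forces in N, time in s.
With the tool pointing down it reaches from about 350 to 775 mm from the base axis. Payload 7.3 kg.
Tool frame: the origin (TCP) lies between the finger pads; the fingertips stand bot.tip_extent ahead of it and the grasp point (between the pads) lies 6 mm ahead of it (bot.tip_extent is the distance from the TCP to the fingertips, in mm); x points along the fingers, y is the direction in which the jaws open and shut, and the axes are right-handed (so a half turn about x gives the same grasp; the last joint's range is limited). The gripper opens to 92 mm and grips with 3 to 60 N. Pads are 19 mm wide; open, the fingers measure 130 mm over their backs; the gripper's body (75 mm by 190 mm) begins 47 mm behind the grasp point.
Start: joints at [-1.288, 0.342, 1.524, -0, 1.275, -0.146], TCP at [218.308, -477.477, 251.741] pointing down, gripper open.
Joint ranges: [-2.53, 2.53], [-0.77, 2.02], [0.04, 2.7], [-1, 4.14], [0.28, 2.66], [-3.11, 3.11]. Speed limits (rad/s): [2.57, 2.57, 3.14, 3.14, 3.14, 3.14].

## Interface

Orientations are given as [roll, pitch, yaw] about the fixed x, y, z axes, in that order (R = Rz(yaw) Ry(pitch) Rx(roll)).
In Python, from plant import bot, capture, workorder gives the robot as it stands. The module is installed in compiled form; this text tells all that it offers.
- The arm moves only by the shell command python3 -m crank 'ROWS'. ROWS is JSON, a list of rows, each an object with "linear": the shift along the tool's x, y, z in cm, a list of three; "delta_rot": the turn, a rotation vector about the tool's x, y, z in degrees, a list of three; "fingers": the opening, from 0 (shut) to 1 (fully open). In form: [{"linear": [x, y, z], "delta_rot": [wx, wy, wz], "fingers": fingers}, ...]. A call has exactly 5 rows; each row shifts and turns the commanded pose from where the row before left it, along the tool's axes as they then stand; what a row does not reach is not made up. A row lasts 1/10 s, in which the tool goes at most 50 mm and 8.59 degrees, less where a joint would pass 70% of its speed; a pose out of reach is approached as far as the arm can. A call with a gripper value outside its range is refused whole. The fingers move at their own pace and stop on an object; the grip force is fixed at half the most. Time passes only in rows, so rows that do not move let the fingers close, or fill a call up. It gives the time, the measured TCP pose, the force and the opening at its end, in the units of the state.
- bot.get_obs(): the state, without advancing time (a new reading comes with each control period).
- capture(name): name is "side" or "top"; returns a dict with "image" (400x640x3 uint8, blue, green, red), "mtx" (3x3 intrinsics, pixels), "dist_coeffs" ([k1, k2, p1, p2, k3] as OpenCV has them; the pictures are not rectified), "pose" (4x4, takes a point from camera to world coordinates). Camera axes: x right, y down, z forward; pixel columns grow to the right and rows downward; lengths in mm; the calibration is good to about 2 mm. A picture is of the moment at which its call begins. There is no depth.
- workorder.close_job(): hands the job in, once; it reports no verdict.
The state is a dict: "time": time; "joint_positions": joint angles; "dq": joint speeds; "tau": joint torques, N m; "tool_pos": TCP position; "tcp_rot": TCP orientation; "contact_force": force on the tool from outside, world axes, zero at the start; "moment": the same for the moment, N m; "grip_width": finger opening in mm.
Only numpy, scipy, OpenCV 4.12 (cv2) and the standard library are available. Lean on these libraries where they do the work, as an engineer would, in place of code of your own. Each camera call takes 0.05 s, during which the arm holds its last target. There are 200 camera calls.

## Working session

There is one attempt and no reset: what is moved stays moved. The work goes in short steps, Python scripts to look and compute and a shell command to move; the robot and the scene stay as the last step left them, time stands still between calls to the robot, and variables do not carry over. Pictures are saved under pics/ and viewed, on a budget of 10 in all, crops included, one or two more only if the job needs it, and the job is handed in when it is done.

```bash
mkdir -p pics; python3 - <<'E'
from plant import bot,capture
import cv2,numpy as np,pickle
for n in("top","side"):
    c=capture(n);cv2.imwrite(f"pics/{n}0.png",c["image"]);pickle.dump(c,open(n+".pkl","wb"))
    print(n,c["mtx"].tolist(),c["dist_coeffs"],np.round(c["pose"],3).tolist())
print(bot.get_obs(),bot.tip_extent)
E
```

```text
top [[475.1157385080181, 0.0, 314.1053187028714], [0.0, 475.1157385080181, 203.9498634680663], [0.0, 0.0, 1.0]] [-0.14399183  0.          0.          0.          0.        ] [[0.019, -0.995, 0.1, 399.521], [-1.0, -0.019, 0.006, 111.92], [-0.004, -0.1, -0.995, 1209.16], [0.0, 0.0, 0.0, 1.0]]
side [[455.86934227802396, 0.0, 309.7276469363061], [0.0, 455.86934227802396, 198.57942265665073], [0.0, 0.0, 1.0]] [0.02850087 0.         0.         0.         0.        ] [[-0.924, -0.151, 0.352, 178.751], [-0.382, 0.343, -0.858, 924.007], [0.009, -0.927, -0.374, 548.794], [0.0, 0.0, 0.0, 1.0]]
{'time': 0.1, 'joint_positions': array([-1.28802564e+00,  3.42626101e-01,  1.52491315e+00, -3.39500151e-05,
        1.27540393e+00, -1.46002843e-01]), 'dq': array([-0.00340026, -0.0011335 , -0.0017645 ,  0.00115883, -0.00040856,
       -0.00103867]), 'tau': array([ 2.22969211e-03, -4.32001770e+01, -2.44693744e+01,  7.19706248e-02,
        5.25792805e-02, -4.53397524e-05]), 'tool_pos': array([ 218.18911953, -477.15126606,  251.13133775]), 'tcp_rot': array([-1.69276409,  1.56944541,  1.87761199]), 'contact_force': array([-0.29013141, -0.45109971, -0.57260541]), 'moment': array([0.01414408, 0.01056205, 0.0482123 ]), 'grip_width': 91.97063523975201} 25.0
```

View pics/top0.png

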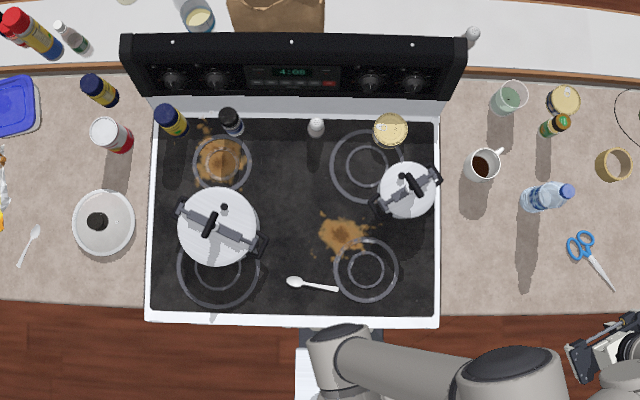

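View pics/side0.png

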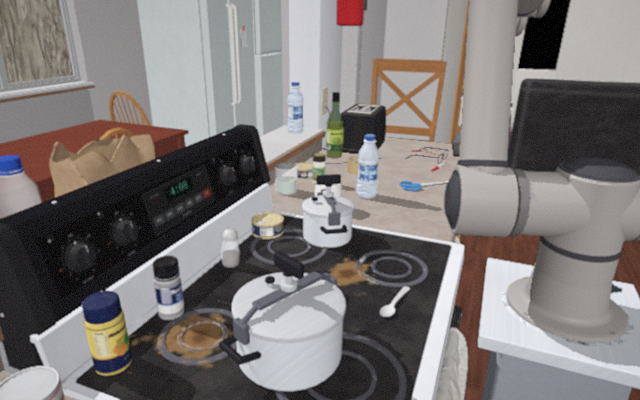

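The wide cooker is on the left (top: knob around (211,224); side: around (289,265)). The narrow one is on the right (top: (413,184)). I'll zoom in on the wide knob in both views.

```bash
python3 - <<'E'
import cv2,numpy as np
t=cv2.imread("pics/top0.png")[175:275,165:275];s=cv2.imread("pics/side0.png")[235:315,235:345]
a=cv2.resize(t,None,fx=5,fy=5,interpolation=2)[:500,:];b=cv2.resize(s,None,fx=5,fy=5,interpolation=2)
cv2.imwrite("pics/c1.png",np.hstack([cv2.resize(t,(396,360),interpolation=2),cv2.resize(s,(396,288),interpolation=2)[:288] if 0 else cv2.copyMakeBorder(cv2.resize(s,(396,288),interpolation=2),0,72,0,0,0)]))
E
```

```text
(no output)
```

View pics/c1.png

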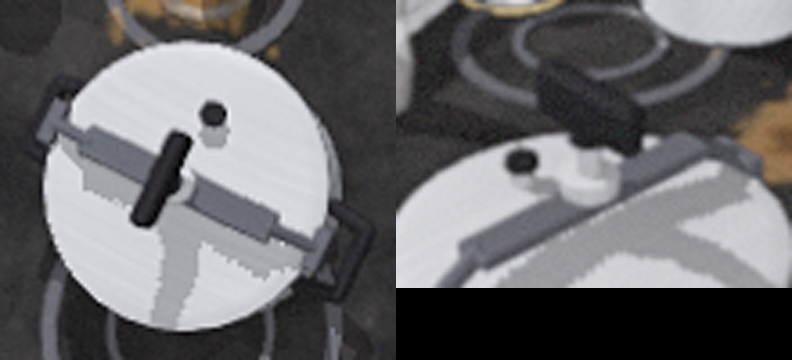

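```bash
cat > h.py <<'E'
import cv2,numpy as np,pickle
def ray(c,p):
    q=cv2.undistortPoints(np.array([[p]],float),c["mtx"],c["dist_coeffs"])[0,0]
    return c["pose"][:3,3],c["pose"][:3,:3]@np.array([*q,1])
def atz(c,p,z):
    o,d=ray(c,p);return o+d*(z-o[2])/d[2]
E
python3 - <<'E'
from h import *
T=pickle.load(open("top.pkl","rb"));S=pickle.load(open("side.pkl","rb"))
f=lambda x,y:(165+x/3.6-.4,175+y/3.6-.4)
g=lambda x,y:(235+x/3.6-.4,235+y/3.6-.4)
print("ctr top",atz(T,f(161,178),178)," side",atz(S,g(194,105),178))
a,b=atz(T,f(178,138),182),atz(T,f(144,220),182);print("ends",a,b,np.linalg.norm(a-b),np.arctan2(*(a-b)[1::-1]))
from scipy.spatial.transform import Rotation as R
from plant import bot
o=bot.get_obs();print(R.from_euler("xyz",o["tcp_rot"]).as_matrix().round(3))
print("narrow",atz(T,(413,184),163))
E
```

```text
ctr top [454.17110746 346.67879674 178.        ]  side [451.60050932 345.51569186 178.        ]
ends [478.47374183 336.25369708 182.        ] [428.29246458 355.2555839  182.        ] 53.658478258657944 -0.361979829171868
[[-0.     0.416 -0.909]
 [ 0.001 -0.909 -0.416]
 [-1.    -0.001 -0.   ]]
narrow [ 553.14773476 -101.97324274  163.        ]
```

Wide knob axis is at about (453, 346), and the two views agree within 3 mm. The bar lies at about -21° yaw. I'll traverse high and then rotate above the knob.

```bash
R='{"linear":[-0.2,-1.7,-3.0],"delta_rot":[0,0,0],"fingers":1}'; python3 -m crank '[{"linear":[-0.2,-1.7,-3.0],"delta_rot":[0,0,0],"fingers":1},{"linear":[-0.2,-1.7,-3.0],"delta_rot":[0,0,0],"fingers":1},{"linear":[-0.2,-1.7,-3.0],"delta_rot":[0,0,0],"fingers":1},{"linear":[-0.2,-1.7,-3.0],"delta_rot":[0,0,0],"fingers":1},{"linear":[-0.2,-1.7,-3.0],"delta_rot":[0,0,0],"fingers":1}]'
python3 -m crank '[{"linear":[-0.2,-1.7,-3.0],"delta_rot":[0,0,0],"fingers":1},{"linear":[-0.2,-1.7,-3.0],"delta_rot":[0,0,0],"fingers":1},{"linear":[-0.2,-1.7,-3.0],"delta_rot":[0,0,0],"fingers":1},{"linear":[-0.2,-1.7,-3.0],"delta_rot":[0,0,0],"fingers":1},{"linear":[-0.2,-1.7,-3.0],"delta_rot":[0,0,0],"fingers":1}]'
```

```text
time: 0.6
tool_pos: [319.9, -336.4, 261.5]
tcp_rot: [-1.466, 1.57, 2.104]
contact_force: [0.4, -0.5, 0.5]
grip_width: 92.1
time: 1.1
tool_pos: [421.0, -196.8, 271.6]
tcp_rot: [-0.921, 1.57, 2.649]
contact_force: [0.0, -0.2, 0.4]
grip_width: 92.0
```

```bash
python3 -m crank '[{"linear":[0,-3.2,-1.7],"delta_rot":[0,0,0],"fingers":1},{"linear":[0,-3.2,-1.7],"delta_rot":[0,0,0],"fingers":1},{"linear":[0,-3.2,-1.7],"delta_rot":[0,0,0],"fingers":1},{"linear":[0,-3.2,-1.7],"delta_rot":[0,0,0],"fingers":1},{"linear":[0,-3.2,-1.7],"delta_rot":[0,0,0],"fingers":1}]'
python3 -m crank '[{"linear":[0,-3.2,-1.7],"delta_rot":[0,0,0],"fingers":1},{"linear":[0,-3.2,-1.7],"delta_rot":[0,0,0],"fingers":1},{"linear":[0,-3.2,-1.7],"delta_rot":[0,0,0],"fingers":1},{"linear":[0,-3.2,-1.7],"delta_rot":[0,0,0],"fingers":1},{"linear":[0,-3.2,-1.7],"delta_rot":[0,0,0],"fingers":1}]'
python3 -m crank '[{"linear":[0,-3.2,-1.7],"delta_rot":[0,0,0],"fingers":1},{"linear":[0,-3.2,-1.7],"delta_rot":[0,0,0],"fingers":1},{"linear":[0,-3.2,-1.7],"delta_rot":[0,0,0],"fingers":1},{"linear":[0,-3.2,-1.7],"delta_rot":[0,0,0],"fingers":1},{"linear":[0,-3.2,-1.7],"delta_rot":[0,0,0],"fingers":1}]'
python3 -m crank '[{"linear":[0,0,0],"delta_rot":[-8.4,0,0],"fingers":1},{"linear":[0,0,0],"delta_rot":[-8.4,0,0],"fingers":1},{"linear":[0,0,0],"delta_rot":[-8.4,0,0],"fingers":1},{"linear":[0,0,0],"delta_rot":[-8.4,0,0],"fingers":1},{"linear":[0,0,0],"delta_rot":[-8.4,0,0],"fingers":1}]'
python3 -m crank '[{"linear":[0,0,0],"delta_rot":[-8.4,0,0],"fingers":1},{"linear":[0,0,0],"delta_rot":[-8.4,0,0],"fingers":1},{"linear":[0,0,0],"delta_rot":[-8.4,0,0],"fingers":1},{"linear":[0,0,0],"delta_rot":[-8.4,0,0],"fingers":1},{"linear":[0,0,0],"delta_rot":[-8.4,0,0],"fingers":1}]'
python3 -m crank '[{"linear":[0,0,0],"delta_rot":[-8.4,0,0],"fingers":1},{"linear":[0,0,0],"delta_rot":[-8.4,0,0],"fingers":1},{"linear":[0,0,0],"delta_rot":[-8.4,0,0],"fingers":1},{"linear":[0,0,0],"delta_rot":[-8.4,0,0],"fingers":1},{"linear":[0,0,0],"delta_rot":[-8.4,0,0],"fingers":1}]'
cat >> h.py <<'E'
from scipy.spatial.transform import Rotation as R
def st(bot):
    o=bot.get_obs();M=R.from_euler("xyz",o["tcp_rot"]).as_matrix()
    print(o["time"],o["tool_pos"].round(1),"yang",np.degrees(np.arctan2(M[1,1],M[0,1])).round(2),"tilt",M[:,0].round(3),"F",o["contact_force"].round(1),"M",o["moment"].round(3),"q6",o["joint_positions"][5].round(2),"w",round(o["grip_width"],1))
    return o,M
E
python3 - <<'E'
from h import *
from plant import bot
o,M=st(bot);print(M.T@(np.array([453,346,184])-o["tool_pos"]))
E
```

```text
time: 1.6
tool_pos: [430.9, -15.8, 271.5]
tcp_rot: [-0.487, 1.57, 3.083]
contact_force: [1.1, -0.5, 0.1]
grip_width: 91.6
time: 2.1
tool_pos: [441.7, 165.1, 271.4]
tcp_rot: [0.032, 1.57, -2.681]
contact_force: [0.6, -0.1, 0.0]
grip_width: 92.1
time: 2.6
tool_pos: [452.5, 345.9, 271.2]
tcp_rot: [0.297, 1.57, -2.416]
contact_force: [0.7, -0.3, 0.3]
grip_width: 91.6
time: 3.1
tool_pos: [452.5, 344.4, 271.1]
tcp_rot: [-0.563, 1.57, -2.536]
contact_force: [1.3, -0.6, 0.1]
grip_width: 91.6
time: 3.6
tool_pos: [452.6, 344.3, 271.1]
tcp_rot: [-1.341, 1.57, -2.582]
contact_force: [0.0, -0.1, -0.1]
grip_width: 92.0
time: 4.1
tool_pos: [452.6, 344.3, 271.1]
tcp_rot: [-2.044, 1.57, -2.551]
contact_force: [0.4, 0.5, 0.5]
grip_width: 91.3
4.1 [452.6 344.3 271.1] yang 60.92 tilt [-0.001 -0.001 -1.   ] F [0.4 0.5 0.5] M [ 0.034 -0.128  0.03 ] q6 -0.55 w 91.3
[87.13887503  1.74251809 -0.39611076]
```

```bash
python3 -m crank '[{"linear":[0,0.1,0],"delta_rot":[-8,0,0],"fingers":1},{"linear":[2,0,0],"delta_rot":[0,0,0],"fingers":1},{"linear":[2,0,0],"delta_rot":[0,0,0],"fingers":1},{"linear":[2,0,0],"delta_rot":[0,0,0],"fingers":1},{"linear":[0,0,0],"delta_rot":[0,0,0],"fingers":1}]'
python3 - <<'E'
from h import *
from plant import bot,capture
st(bot)
a=capture("side")["image"][175:315,200:400];b=capture("top")["image"][150:290,130:330]
cv2.imwrite("pics/c2.png",np.hstack([cv2.resize(a,(400,280)),cv2.resize(b,(400,280))]))
E
```

```text
time: 4.6
tool_pos: [451.8, 344.4, 208.7]
tcp_rot: [-2.234, 1.564, -2.608]
contact_force: [0.1, -0.7, -0.3]
grip_width: 92.1
4.6 [451.8 344.4 208.7] yang 68.56 tilt [-0.006 -0.003 -1.   ] F [ 0.1 -0.7 -0.3] M [ 0.071 -0.172 -0.01 ] q6 -0.68 w 92.1
```

View pics/c2.png

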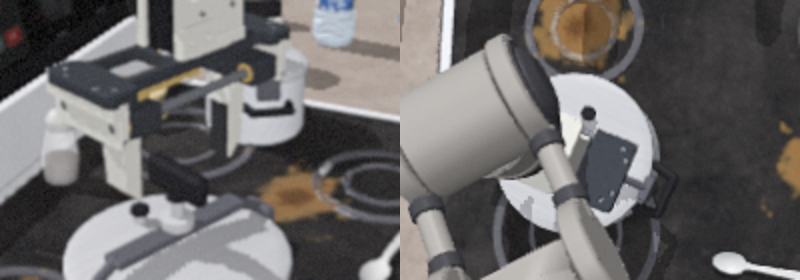

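The side view shows the fingers straddling the bar: fingertips near (122,190) and (225,150), bar at (175,178), with free space on both sides. I'll descend and close.

```bash
python3 -m crank '[{"linear":[1.2,0.1,0],"delta_rot":[0,0,0],"fingers":1},{"linear":[1.2,0.1,0],"delta_rot":[0,0,0],"fingers":1},{"linear":[0,0,0],"delta_rot":[0,0,0],"fingers":0.5},{"linear":[0,0,0],"delta_rot":[0,0,0],"fingers":0.25},{"linear":[0,0,0],"delta_rot":[0,0,0],"fingers":0.25}]'
python3 -c "
from h import *
from plant import bot
st(bot)"
python3 -m crank '[{"linear":[0,0,0],"delta_rot":[0,0,0],"fingers":0.2},{"linear":[0,0,0],"delta_rot":[0,0,0],"fingers":0},{"linear":[0,0,0],"delta_rot":[0,0,0],"fingers":0},{"linear":[0,0,0],"delta_rot":[0,0,0],"fingers":0},{"linear":[0,0,0],"delta_rot":[0,0,0],"fingers":0}]'
python3 -c "
from h import *
from plant import bot
st(bot)"
```

```text
time: 5.2
tool_pos: [454.2, 347.3, 188.0]
tcp_rot: [0.747, 1.57, 0.373]
contact_force: [0.6, 0.1, 0.2]
grip_width: 72.5
5.2 [454.2 347.3 188. ] yang 68.57 tilt [ 0.  0. -1.] F [0.6 0.1 0.2] M [ 0.113 -0.155  0.01 ] q6 -0.68 w 72.5
time: 5.7
tool_pos: [454.0, 347.2, 187.7]
tcp_rot: [0.144, 1.571, -0.23]
contact_force: [0.0, 0.8, -0.8]
grip_width: 32.0
5.7 [454.  347.2 187.7] yang 68.57 tilt [ 0. -0. -1.] F [ 0.   0.8 -0.8] M [ 0.08  -0.191  0.023] q6 -0.68 w 32.0
```

```bash
python3 -m crank '[{"linear":[0.3,0,0],"delta_rot":[0,0,0],"fingers":0},{"linear":[0,0,0],"delta_rot":[0,0,0],"fingers":0},{"linear":[0,0,0],"delta_rot":[0,0,0],"fingers":0},{"linear":[0,0,0],"delta_rot":[0,0,0],"fingers":0},{"linear":[0,0,0],"delta_rot":[0,0,0],"fingers":0}]'
python3 -c "
from h import *
from plant import bot
st(bot)"
```

```text
time: 6.2
tool_pos: [453.5, 345.6, 184.3]
tcp_rot: [-1.679, 1.567, -2.053]
contact_force: [-2.0, -5.2, 3.2]
grip_width: 18.0
6.2 [453.5 345.6 184.3] yang 68.57 tilt [-0.002 -0.003 -1.   ] F [-2.  -5.2  3.2] M [-1.049  0.176  0.093] q6 -0.68 w 18.0
```

```bash
python3 -m crank '[{"linear":[0,-0.1,0],"delta_rot":[0,0,0],"fingers":0},{"linear":[0,0,0],"delta_rot":[0,0,0],"fingers":0},{"linear":[0,0,0],"delta_rot":[0,0,0],"fingers":0},{"linear":[0,0,0],"delta_rot":[0,0,0],"fingers":0},{"linear":[0,0,0],"delta_rot":[0,0,0],"fingers":0}]'
python3 -c "
from h import *
from plant import bot
st(bot)"
```

```text
time: 6.7
tool_pos: [453.4, 345.6, 184.4]
tcp_rot: [-1.706, 1.569, -2.08]
contact_force: [-0.0, -5.9, 1.7]
grip_width: 18.0
6.7 [453.4 345.6 184.4] yang 68.57 tilt [-0.001 -0.002 -1.   ] F [-0.  -5.9  1.7] M [-0.968  0.027  0.026] q6 -0.68 w 18.0
```

```bash
python3 -m crank '[{"linear":[0,0,0],"delta_rot":[-2,0,0],"fingers":0},{"linear":[0,0,0],"delta_rot":[-2,0,0],"fingers":0},{"linear":[0,0,0],"delta_rot":[-2,0,0],"fingers":0},{"linear":[0,0,0],"delta_rot":[0,0,0],"fingers":0},{"linear":[0,0,0],"delta_rot":[0,0,0],"fingers":0}]'
python3 -c "
from h import *
from plant import bot
st(bot)"
```

```text
time: 7.2
tool_pos: [453.5, 345.8, 184.4]
tcp_rot: [-1.831, 1.569, -2.102]
contact_force: [-0.1, -4.7, -0.3]
grip_width: 17.8
7.2 [453.5 345.8 184.4] yang 74.5 tilt [-0.001 -0.001 -1.   ] F [-0.1 -4.7 -0.3] M [-0.909 -0.026 -0.117] q6 -0.78 w 17.8
```

```bash
python3 -m crank '[{"linear":[0,0,0],"delta_rot":[-2,0,0],"fingers":0},{"linear":[0,0,0],"delta_rot":[-2,0,0],"fingers":0},{"linear":[0,0,0],"delta_rot":[-2,0,0],"fingers":0},{"linear":[0,0,0],"delta_rot":[0,0,0],"fingers":0},{"linear":[0,0,0],"delta_rot":[0,0,0],"fingers":0}]'
python3 -c "
from h import *
from plant import bot
st(bot)"
```

```text
time: 7.7
tool_pos: [453.6, 346.0, 184.4]
tcp_rot: [-1.98, 1.57, -2.146]
contact_force: [-0.4, -3.9, -0.4]
grip_width: 18.1
7.7 [453.6 346.  184.4] yang 80.48 tilt [-0.    -0.001 -1.   ] F [-0.4 -3.9 -0.4] M [-0.896 -0.024 -0.137] q6 -0.89 w 18.1
```

Over 12° counter-clockwise the moment stays flat at about 0.12–0.14 N m, which matches the friction, and there's no stop. It gives counter-clockwise. Continuing.

```bash
python3 -m crank '[{"linear":[0,0,0],"delta_rot":[-5,0,0],"fingers":0},{"linear":[0,0,0],"delta_rot":[-5,0,0],"fingers":0},{"linear":[0,0,0],"delta_rot":[-5,0,0],"fingers":0},{"linear":[0,0,0],"delta_rot":[-5,0,0],"fingers":0},{"linear":[0,0,0],"delta_rot":[-5,0,0],"fingers":0}]'
python3 - <<'E'
from h import *
from plant import bot,capture
st(bot)
a=capture("side")["image"][175:315,200:400]
cv2.imwrite("pics/c3.png",cv2.resize(a,(600,420)))
E
```

```text
time: 8.2
tool_pos: [453.5, 346.8, 184.4]
tcp_rot: [1.6, 1.57, 1.874]
contact_force: [-1.2, -1.3, -1.8]
grip_width: 18.2
8.2 [453.5 346.8 184.4] yang 105.69 tilt [-0.     0.001 -1.   ] F [-1.2 -1.3 -1.8] M [-0.179 -0.041 -0.071] q6 -1.33 w 18.2
```

View pics/c3.png

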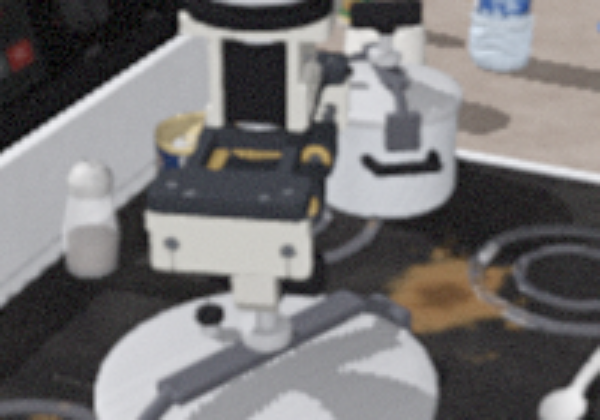

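The gripper now faces the camera. The near finger at (255,290) hides most of the bar, and one bar end shows at about (300,283), so the bar is turning with the gripper. About 45° more to go.

```bash
python3 -m crank '[{"linear":[0,0,0],"delta_rot":[-5,0,0],"fingers":0},{"linear":[0,0,0],"delta_rot":[-5,0,0],"fingers":0},{"linear":[0,0,0],"delta_rot":[-5,0,0],"fingers":0},{"linear":[0,0,0],"delta_rot":[-5,0,0],"fingers":0},{"linear":[0,0,0],"delta_rot":[-5,0,0],"fingers":0}]'
python3 -m crank '[{"linear":[0,0,0],"delta_rot":[-5,0,0],"fingers":0},{"linear":[0,0,0],"delta_rot":[-5,0,0],"fingers":0},{"linear":[0,0,0],"delta_rot":[-5,0,0],"fingers":0},{"linear":[0,0,0],"delta_rot":[-5,0,0],"fingers":0},{"linear":[0,0,0],"delta_rot":[0,0,0],"fingers":0}]'
python3 -c "
from h import *
from plant import bot
st(bot)"
python3 -m crank '[{"linear":[0,0,0],"delta_rot":[0,0,0],"fingers":0.5},{"linear":[0,0,0],"delta_rot":[0,0,0],"fingers":0.6},{"linear":[0,0,0],"delta_rot":[0,0,0],"fingers":0.6},{"linear":[0,0,0],"delta_rot":[0,0,0],"fingers":0.6},{"linear":[0,0,0],"delta_rot":[0,0,0],"fingers":0.6}]'
python3 -c "
from h import *
from plant import bot
st(bot)"
```

```text
time: 8.75
tool_pos: [453.1, 347.5, 184.4]
tcp_rot: [1.199, 1.568, 1.908]
contact_force: [-2.4, 2.5, -2.9]
grip_width: 18.3
time: 9.25
tool_pos: [452.6, 347.9, 184.4]
tcp_rot: [1.059, 1.567, 2.116]
contact_force: [-5.0, 3.2, -2.7]
grip_width: 18.3
9.25 [452.6 347.9 184.4] yang 150.56 tilt [-0.002  0.003 -1.   ] F [-5.   3.2 -2.7] M [ 0.715  0.515 -0.105] q6 -2.11 w 18.3
time: 9.75
tool_pos: [453.9, 346.2, 184.9]
tcp_rot: [-0.645, 1.57, 0.412]
contact_force: [-0.1, -0.3, -1.0]
grip_width: 52.8
9.75 [453.9 346.2 184.9] yang 150.54 tilt [ 0.001  0.    -1.   ] F [-0.1 -0.3 -1. ] M [ 0.167 -0.091 -0.018] q6 -2.11 w 52.8
```

Released cleanly. Now I'll raise the tool and move it clear towards the robot to look.

```bash
python3 -m crank '[{"linear":[-1.5,0,0],"delta_rot":[0,0,0],"fingers":0.6},{"linear":[-2,0,0],"delta_rot":[0,0,0],"fingers":0.6},{"linear":[-3,0,0],"delta_rot":[0,0,0],"fingers":0.6},{"linear":[-3,0,0],"delta_rot":[0,0,0],"fingers":0.6},{"linear":[-2,0,0],"delta_rot":[0,0,0],"fingers":0.6}]'
python3 -c "
from h import *
from plant import bot
o,M=st(bot);print(M.T@np.array([0,-250,0]))"
```

```text
time: 10.25
tool_pos: [454.1, 346.4, 302.1]
tcp_rot: [-0.574, 1.568, 0.483]
contact_force: [-0.2, 1.0, -0.5]
grip_width: 55.2
10.25 [454.1 346.4 302.1] yang 150.54 tilt [ 0.003  0.001 -1.   ] F [-0.2  1.  -0.5] M [ 0.149 -0.094  0.029] q6 -2.11 w 55.2
[  -0.33925206 -122.94286046 -217.68081672]
```

```bash
python3 -m crank '[{"linear":[0,-2.0,-3.6],"delta_rot":[0,0,0],"fingers":0.6},{"linear":[0,-2.0,-3.6],"delta_rot":[0,0,0],"fingers":0.6},{"linear":[0,-2.0,-3.6],"delta_rot":[0,0,0],"fingers":0.6},{"linear":[0,-2.0,-3.6],"delta_rot":[0,0,0],"fingers":0.6},{"linear":[0,-2.0,-3.6],"delta_rot":[0,0,0],"fingers":0.6}]'
python3 - <<'E'
from h import *
from plant import bot,capture
st(bot)
a=capture("side")["image"][175:315,200:400];b=capture("top")["image"][150:290,130:330]
cv2.imwrite("pics/c4.png",np.hstack([cv2.resize(a,(400,280)),cv2.resize(b,(400,280))]))
E
```

```text
time: 10.75
tool_pos: [452.1, 138.8, 299.9]
tcp_rot: [-1.152, 1.57, -0.095]
contact_force: [0.9, -0.4, -0.3]
grip_width: 55.3
10.75 [452.1 138.8 299.9] yang 150.57 tilt [ 0.001 -0.    -1.   ] F [ 0.9 -0.4 -0.3] M [ 0.198 -0.121 -0.022] q6 -2.49 w 55.3
```

View pics/c4.png

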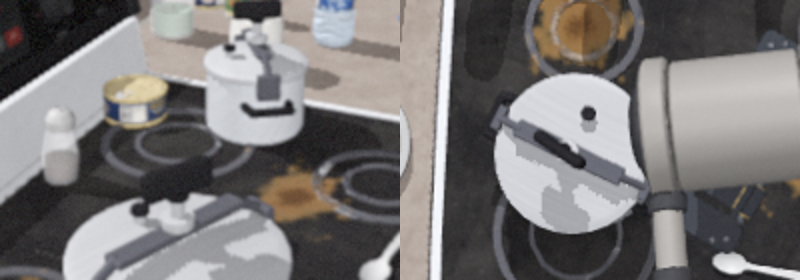

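In the top view the bar now runs from (537,136) to (582,163), which is about +59° in the world against -21° before. That is roughly 80° (1.4 rad) counter-clockwise. The tool is clear of everything, so I'm handing in.

```bash
python3 -c "
from plant import workorder
print(workorder.close_job())"
```

```text
the job is handed in; nothing more can be done
None
```

The wide cooker's knob is slackened about 80° (1.4 rad) counter-clockwise and released. That is past the 1.0 rad required, and I handed the job in at about 11 s.

- **Finding the direction:** I gripped the bar and turned it gently counter-clockwise. Over the first 12° the moment stayed at about 0.12–0.14 N m, which matches the stated friction, and there was no stop. I took that as the way it gives and kept turning.
- **Last checks:** The gripper turned 82° while holding the knob. The final top picture shows the bar at about +59°, against -21° at the start. After release and retreat the contact force read about zero and the arm was clear of everything.
- **Narrow cooker:** I never went near its knob. I did not measure its angle afterwards.
- **One disagreement:** The gripper read 18 mm closed on a bar given as 14 mm thick. The width stayed steady through the turn and the bar followed the gripper, so I don't think it slipped, but I don't know the cause.

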